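Lean the test panel before the lamp and hold its shutter open

TASK

Take the copper test panel out of the rack and lean it squarely on the stand, foot between crossbar and lip and top resting back over the black crossbar, and let go of it. Only then pull the lamp's spring-return shutter by its blue tab until its yellow pointer is level with the red mark, and finish while still holding it there, because it springs shut if let go. Leave the grey panel and everything else on the bench undisturbed.

Things in the scene. Friction and masses are not known exactly. Their poses are not given: they have to be found in the camera images.
- panel: The test panel: copper-coloured rigid plate, 100 mm wide (x), 8 mm thick (y), 130 mm tall (z), about 0.3 kg, both faces alike. It starts upright in one of the two slots of the white rack (slots 80 mm apart, 11 mm wide, floor 10 mm and cheeks 35 mm above the bench). Origin: centre of its bottom face.
- panel_top (a point): Centre of the panel's top edge face, 130 mm above its origin along its z.
- stand: Low aluminium leaning stand fixed to the bench before the lamp's window; +y points to the lamp, z up. Base plate 140 mm (x) by 120 mm (y), top 8 mm above the bench. The panel's foot goes on the base plate between crossbar and lip, its width along x, and its top leans towards -y over the crossbar. Origin: centre of the underside, at bench height.
- crossbar (a point): Middle of the upper front edge of the stand's black crossbar, which runs 122 mm along the stand's x: 68 mm above the bench, at y = -25 mm of the stand.
- lip (a point): Middle of the top inner edge of the stand's foot lip, which runs along x on the lamp's side: y = +22 mm of the stand, 16 mm above the bench (8 mm above the base plate). It keeps the panel's foot from slipping.
- lamp: White lamp housing fixed to the bench, 240 mm (x) by 150 mm (y), its top 90 mm above the bench, with a violet window in its -y face towards the stand. Its position and yaw vary. Origin: centre of the underside; the shutter slides along its x axis.
- shutter (a joint): Travel of the shutter in m: 0 closed over the window, growing to 0.1 as it is pulled along the lamp's -x (towards the robot). A spring always draws it back to 0: about 4 N at 0, plus 0.1 N for each mm.
- grip: Dark carriage on top of the lamp with the upright blue grip tab; moves with the shutter. Tab: 14 mm along x, 32 mm along y, top 146 mm above the bench; the carriage plate at its foot (50 mm along x) is 100 mm above the bench, so 46 mm of tab stand free. Axes parallel to the lamp's; the tab's centre line is at x = 0, y = -45 mm from this origin, which lies at bench height.
- tab_top (a point): Centre of the top of the blue grip tab.
- pointer (a point): Tip of the yellow pointer (4 mm wide along x) that juts from the carriage towards the lamp's +y, in line with the tab's middle, 100 mm above the bench; moves with the shutter.
- mark: Thin red clip on the white scale on the lamp's top, 4 mm along x, 45 mm along y, 8 mm tall: the mark. Axes parallel to the lamp's. Origin: middle of its thickness in x, at its end next to the carriage. It lies 45 to 75 mm of shutter travel from the closed position and is fixed during the job.
- blank: Grey panel, same size as the copper one, standing in the other slot of the rack. Bystander. Origin: centre of its underside.
- reagent: Brown screw-cap bottle, 60 mm wide, 130 mm tall, behind the other things. Bystander. Origin: centre of its underside.
- beaker: Glass beaker, 70 mm wide, 90 mm tall, behind the other things. Bystander. Origin: centre of its underside.
- jar: White jar with red cap, 56 mm wide, 70 mm tall, behind the other things. Bystander. Origin: centre of its underside.
- mortar: White ceramic bowl, 90 mm wide, 50 mm tall, left of the lamp. Bystander. Origin: centre of its underside.
- rotor_cap: Round steel rotor cap, 104 mm wide with a 30 mm wide stem, 35 mm tall, left of the lamp. Bystander. Origin: centre of its underside.
There are look-alikes about, which are no part of the job. There is more than one size of the panel; the job needs the largest.

How it is judged:
By the outcome, as a careful person would: the job done as asked, in the order asked, and still so for the second after the job is handed in, while the arm keeps its last pose, push and grip.
It also fails if it takes over 51 s, if anything falls off the work surface, if the arm or the gripper's body presses on something with over 40 N, if the wrist force passes 120 N, or if a joint passes its speed limit or range.

ROBOT

A 6-joint arm with a two-finger parallel gripper is mounted at the origin on the work surface. World frame = base frame: x ahead of the robot, y to its left, z up, the work surface at z = 0. Lengths are in m, angles in rad, forces in N, time in s.
With the tool pointing down it reaches from about 0.375 to 0.975 m from the base axis. Payload 3.8 kg.
Tool frame: the origin (TCP) lies at the very end of the fingers, on their centre line; the grasp point (between the pads) lies 19 mm behind it; z points along the fingers, y is the direction in which the jaws open and shut (so a half turn about z gives the same grasp; the last joint's range is limited). The gripper opens to 85 mm and grips with 20 to 120 N. Pads are 22 mm wide; open, the fingers measure 114 mm over their backs; the gripper's body (76 mm by 85 mm) begins 54 mm behind the grasp point. The pads swing forward as they close: fully open they stand 13 mm farther back than shut.
Start: joints at [1.067, 0.264, 1.604, -0, 1.274, -0.037], TCP at [0.304, 0.603, 0.231] pointing down, gripper open.
Joint ranges: [-2.63, 2.63], [-0.94, 2.18], [0.31, 2.57], [-1.31, 4.45], [0, 2.66], [-2.55, 2.55]. Speed limits (rad/s): [2.57, 2.57, 3.14, 3.14, 3.14, 3.14].

INTERFACE

Orientations are given as a rotation vector (axis times angle).
In Python, from workcell import bot gives the robot as it stands.
- The arm moves only by the tool jog_arm, never from a script. Its argument "plan" is a list of rows, each an object of numbers: "claw": the closure, from 0 (fully open) to 1 (shut); "x", "y", "z": the shift along the tool's x, y, z in m; "turn": the turn about the tool's z in degrees. In form: [{"claw": .., "x": .., "y": .., "z": .., "turn": ..}, ...]. A call has 1 to 10 rows; each row shifts and turns the commanded pose from where the row before left it, along the tool's axes as they then stand; what a row does not reach is not made up. A row lasts 1/8 s, in which the tool goes at most 62.5 mm and 10.7 degrees, less where a joint would pass 70% of its speed; a pose out of reach is approached as far as the arm can. A call is refused whole if a number of a shift passes 0.0625 or a number of a turn 10.7, either way. A call with a gripper value outside its range is refused whole. The fingers move at their own pace and stop on an object; "newtons" is the grip in N (left out, the last holds). Time passes only in rows, so rows that do not move let the fingers close. It gives the time, the measured TCP pose, the force and the opening at its end, in the units of the state.
- bot.read_state(): the state, without advancing time (a new reading comes with each control period).
- bot.read_camera(name): name is "side" or "top" or "wrist"; returns the picture (400x640x3 uint8, red, green, blue); there is no depth.
- bot.camera_params(name): a dict with "fx", "fy", "cx", "cy" (pixels), "world_to_cam" (4x4, takes a point from world to camera coordinates). Camera axes: x right, y up, looking along -z (the intrinsics and any distortion apply to the point x, -y, -z); pixel columns grow to the right and rows downward; lengths in m; the calibration is good to about 2 mm. The wrist camera is an equidistant fisheye: a pixel r from the principal point sees the ray r / f radians off the axis. A picture is of the moment at which its call begins: read the wrist's pose just before it. camera_params takes no time and is no camera call; for the wrist camera it gives the pose at the moment of the call.
- bot.finish_job(): hands the job in, once; it reports no verdict.
The state is a dict: "time": time; "q": joint angles; "joint_vel": joint speeds; "joint_torque": joint torques, N m; "tool_pos": TCP position; "tcp_rot": TCP orientation; "wrist_force": force on the tool from outside, world axes, zero at the start; "torque": the same for the moment, N m; "width": opening from 0.0 (shut) to 1.0 (fully open).
Only numpy, scipy, OpenCV 4.12 (cv2) and the standard library are available. Lean on these libraries where they do the work, as an engineer would, in place of code of your own. Each camera call takes 0.05 s, during which the arm holds its last target. There are 200 camera calls.

## Working session

There is one attempt and no reset: what is moved stays moved. The work goes in short steps, Python scripts to look and compute and a tool call to move; the robot and the scene stay as the last step left them, time stands still between calls to the robot, and variables do not carry over. Pictures are saved under pics/ and viewed, about 8 in all and at most 12, crops included, and the job is handed in when it is done.

Besides the shell and the picture viewer there is one more tool, called after "Call:" as name(argument=value, ...), one argument or row to a line, values as JSON. jog_arm: Moves the arm, as the interface text tells. Its arguments: {"type":"object","properties":{"plan":{"type":"array","items":{"type":"object","properties":{"claw":{"type":"number"},"x":{"type":"number"},"y":{"type":"number"},"z":{"type":"number"},"turn":{"type":"number"}}}},"newtons":{"type":"number"}},"required":["plan"]}

```bash
mkdir -p pics; python3 - <<'E'
from workcell import bot
import cv2,numpy as np
np.set_printoptions(precision=4,suppress=True)
for n in ["top","side","wrist"]:
    im=bot.read_camera(n); cv2.imwrite(f"pics/{n}0.png",im[:,:,::-1])
    p=bot.camera_params(n); print(n,{k:(np.array(v) if k=="world_to_cam" else v) for k,v in p.items()})
print(bot.read_state())
E
```

```text
top {'fx': 440.81479049247827, 'fy': 440.81479049247827, 'cx': 321.94308742501687, 'cy': 196.86224576304843, 'world_to_cam': array([[-0.0023, -1.    ,  0.0026,  0.0531],
       [ 0.9978, -0.0021,  0.0663, -0.605 ],
       [-0.0663,  0.0028,  0.9978, -1.1878],
       [ 0.    ,  0.    ,  0.    ,  1.    ]])}
side {'fx': 416.26032624990523, 'fy': 416.26032624990523, 'cx': 318.39480922274385, 'cy': 201.42679412552363, 'world_to_cam': array([[-0.9999,  0.0103, -0.0114,  0.5752],
       [-0.0152, -0.5793,  0.815 , -0.0536],
       [ 0.0018,  0.815 ,  0.5794, -1.1156],
       [ 0.    ,  0.    ,  0.    ,  1.    ]])}
wrist {'fx': 309.70691628693146, 'fy': 309.70691628693146, 'cx': 323.9716501025912, 'cy': 202.8029832764303, 'world_to_cam': array([[ 0.4505,  0.8928, -0.0016, -0.6746],
       [-0.8605,  0.4337, -0.2671,  0.0332],
       [-0.2378,  0.1218,  0.9637, -0.3784],
       [ 0.    ,  0.    ,  0.    ,  1.    ]])}
{'time': 0.15, 'q': array([ 1.0671,  0.2646,  1.6051,  0.    ,  1.2737, -0.0369]), 'joint_vel': array([ 0.0002, -0.0017, -0.0047,  0.0004, -0.0018,  0.001 ]), 'joint_torque': array([ -0.0005, -51.5907, -36.7959,  -0.0001,   0.0081,  -0.    ]), 'tool_pos': array([0.3035, 0.6023, 0.2302]), 'tcp_rot': array([-0.7265, -3.0559,  0.0027]), 'wrist_force': array([ 0.5221,  0.5831, -0.3237]), 'torque': array([-0.009 ,  0.0621,  0.0211]), 'width': 1.0013911393943637}
```

View pics/top0.png

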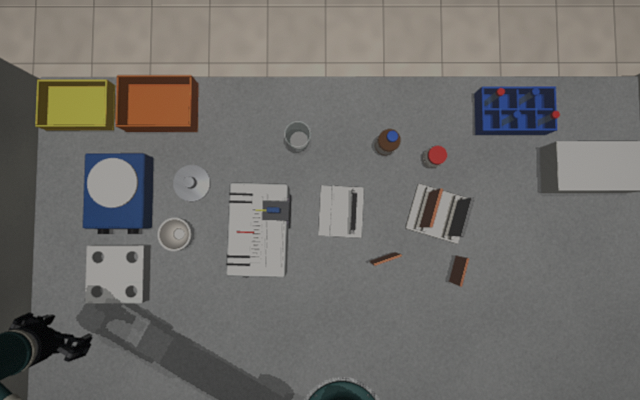

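View pics/side0.png

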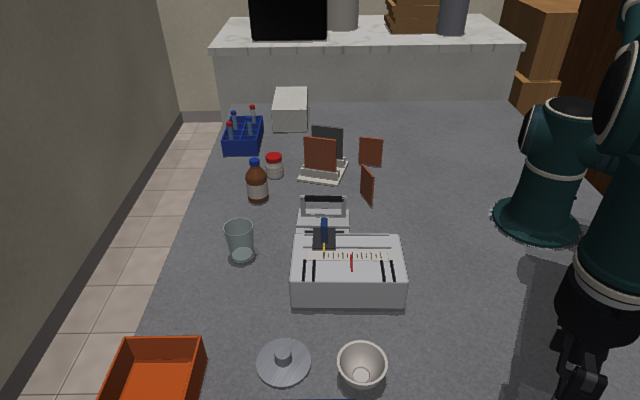

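The top view shows the lamp at (258,230), the stand at (341,211), and the rack at (440,212) with the copper panel on the left (430,208) and the grey on the right (459,217). Small copper decoys lie at (385,259) and (458,270). The side view agrees. Next I'll enlarge the crops to measure.

```bash
python3 - <<'E'
import cv2,numpy as np
a=cv2.imread("pics/top0.png")[170:290,220:480]; b=cv2.imread("pics/side0.png")[115:315,250:410]
a=cv2.resize(a,None,fx=3,fy=3,interpolation=cv2.INTER_CUBIC)
cv2.imwrite("pics/topc.png",a)
b=cv2.resize(b,None,fx=3,fy=3,interpolation=cv2.INTER_CUBIC)
cv2.imwrite("pics/sidec.png",b)
E
cat > h.py <<'E'
from workcell import bot
import cv2,numpy as np
from scipy.spatial.transform import Rotation as R
np.set_printoptions(precision=4,suppress=True)
def proj(n,P,p=None):
    p=p or bot.camera_params(n); T=np.array(p["world_to_cam"])
    c=np.atleast_2d(P)@T[:3,:3].T+T[:3,3]; v=c*[1,-1,-1]
    if n=="wrist":
        rho=np.hypot(v[:,0],v[:,1]); th=np.arctan2(rho,v[:,2]); s=th/np.maximum(rho,1e-9)
        return np.c_[v[:,0]*s*p["fx"]+p["cx"],v[:,1]*s*p["fy"]+p["cy"]]
    return np.c_[v[:,0]/v[:,2]*p["fx"]+p["cx"],v[:,1]/v[:,2]*p["fy"]+p["cy"]]
def ray(n,uv,z,p=None):
    "world points at height z on pixel rays"
    p=p or bot.camera_params(n); T=np.array(p["world_to_cam"]); uv=np.atleast_2d(uv).astype(float)
    a=np.c_[(uv[:,0]-p["cx"])/p["fx"],(uv[:,1]-p["cy"])/p["fy"]]
    if n=="wrist":
        r=np.linalg.norm(a,axis=1); s=np.sin(r)/np.maximum(r,1e-9); d=np.c_[a[:,0]*s,a[:,1]*s,np.cos(r)]
    else: d=np.c_[a,np.ones(len(a))]
    d=(d*[1,-1,-1])@T[:3,:3]; o=-T[:3,:3].T@T[:3,3]
    return o+d*((np.broadcast_to(z,len(d))-o[2])/d[:,2])[:,None]
E
```

```text
(no output)
```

View pics/topc.png

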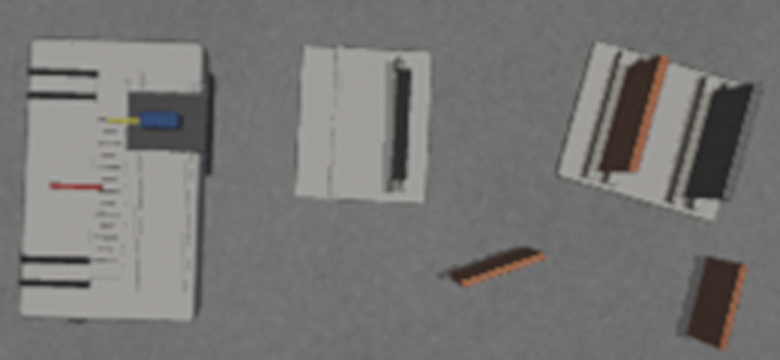

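The crop gives these crop pixels: copper top edge strip from (662,58) to (635,171), stand corners (305,46), (430,53), (424,202) and (297,195), crossbar (402,68)–(399,182), tab (160,120), pointer tip (106,120), and red mark (50..102,186).

```bash
python3 - <<'E'
from h import *
c=lambda *L: np.array(L,float)/3+[220,170]-0.33
def show(n,pts,z):
    print(n); P=ray("top",c(*pts),z); print(P); return P
P=show("panel top",[(662,57),(635,171)],.14); d=P[0]-P[1]; print("yaw",np.degrees(np.arctan2(d[1],d[0])),np.hypot(*d[:2]),P.mean(0))
show("blank top",[(754,84),(725,199)],.14)
P=show("stand corners",[(305,46),(430,53),(424,202),(297,195)],.008); print(P.mean(0))
show("bar",[(402,68),(399,182)],.068)
show("tab",[(160,120)],.146); show("ptr",[(106,120)],.1); show("mark",[(50,185),(102,187)],.098)
show("lamp top corners",[(32,40),(204,43),(194,320),(21,314)],.09)
s=bot.read_state(); r=R.from_rotvec(s["tcp_rot"]).as_matrix(); print(r)
E
```

```text
panel top
[[ 0.6168 -0.2406  0.14  ]
 [ 0.5231 -0.2165  0.14  ]]
yaw -14.382918094216196 0.09669974067343469 [ 0.57   -0.2286  0.14  ]
blank top
[[ 0.5943 -0.3159  0.14  ]
 [ 0.5001 -0.2898  0.14  ]]
stand corners
[[ 0.6388  0.0534  0.008 ]
 [ 0.6321 -0.0621  0.008 ]
 [ 0.495  -0.0554  0.008 ]
 [ 0.5016  0.061   0.008 ]]
[ 0.5669 -0.0008  0.008 ]
bar
[[ 0.6137 -0.0316  0.068 ]
 [ 0.5139 -0.0283  0.068 ]]
tab
[[0.5655 0.1721 0.146 ]]
ptr
[[0.5674 0.223  0.1   ]]
mark
[[0.5123 0.2704 0.098 ]
 [0.5105 0.2262 0.098 ]]
lamp top corners
[[0.6368 0.2887 0.09  ]
 [0.6339 0.1405 0.09  ]
 [0.3975 0.1484 0.09  ]
 [0.403  0.2954 0.09  ]]
[[-0.893   0.45   -0.0009]
 [ 0.45    0.893  -0.0016]
 [ 0.0001 -0.0018 -1.    ]]
```

Call:
jog_arm(
  plan=[
    {"x":-0.04,"y":-0.041,"z":-0.02},
    {"x":-0.041,"y":-0.0415,"z":-0.02},
    {"x":-0.041,"y":-0.0415,"z":-0.01},
    {"x":-0.041,"y":-0.0415},
    {"x":-0.041,"y":-0.0415},
    {"x":-0.041,"y":-0.0415},
    {"x":-0.041,"y":-0.0415},
    {"x":-0.041,"y":-0.0415},
    {"x":-0.041,"y":-0.0415},
    {"x":-0.041,"y":-0.0415},
  ],
)

```text
schema error: expected keys claw, x, y, z, turn
```

Call:
jog_arm(
  plan=[
    {"x":-0.041,"y":-0.0415},
    {"x":-0.041,"y":-0.0415},
    {"x":-0.041,"y":-0.0415},
    {"x":-0.041,"y":-0.0415},
    {"x":-0.038,"y":-0.041},
    {"turn":-6.5},
    {"turn":-6.2},
    {"claw":0.2},
    {"claw":0.2},
  ],
)

```text
schema error: expected keys claw, x, y, z, turn
```

```bash
python3 - <<'E'
from h import *
s=bot.read_state(); p=bot.camera_params("wrist"); im=bot.read_camera("wrist")
cv2.imwrite("pics/w1.png",im[:,:,::-1]); 
import pickle; pickle.dump((s,p),open("w1.pkl","wb"))
r=R.from_rotvec(s["tcp_rot"]).as_matrix(); print(s["time"],s["tool_pos"],s["q"],r)
T=p["world_to_cam"]; cw=-T[:3,:3].T@T[:3,3]; print(r.T@(cw-s["tool_pos"]), r.T@T[:3,:3].T)
E
```

```text
0.15 [0.3035 0.6023 0.2302] [ 1.0671  0.2646  1.6051  0.      1.2737 -0.0369] [[-0.893   0.45   -0.0009]
 [ 0.45    0.893  -0.0016]
 [ 0.0001 -0.0018 -1.    ]]
[ 0.0687  0.0006 -0.1422] [[-0.0005  0.9636  0.2672]
 [ 1.      0.0005 -0.    ]
 [-0.0002  0.2672 -0.9636]]
```

View pics/w1.png

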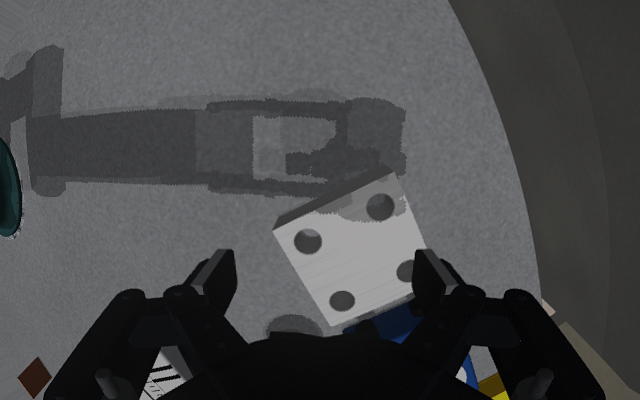

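That call was refused because every key is required in each row. The picture shows only the start view: fingers at (215,275) and (435,275), no task objects. I'll resend with full rows.

Call:
jog_arm(
  plan=[
    {"claw":0,"x":-0.04,"y":-0.041,"z":-0.02,"turn":0},
    {"claw":0,"x":-0.041,"y":-0.0415,"z":-0.02,"turn":0},
    {"claw":0,"x":-0.041,"y":-0.0415,"z":-0.01,"turn":0},
    {"claw":0,"x":-0.041,"y":-0.0415,"z":0,"turn":0},
    {"claw":0,"x":-0.041,"y":-0.0415,"z":0,"turn":0},
    {"claw":0,"x":-0.041,"y":-0.0415,"z":0,"turn":0},
    {"claw":0,"x":-0.041,"y":-0.0415,"z":0,"turn":0},
    {"claw":0,"x":-0.041,"y":-0.0415,"z":0,"turn":0},
    {"claw":0,"x":-0.041,"y":-0.0415,"z":0,"turn":0},
    {"claw":0,"x":-0.041,"y":-0.0415,"z":0,"turn":0},
  ],
  newtons=40,
)

```text
time: 1.45
tool_pos: [0.4827, 0.0467, 0.2814]
tcp_rot: [0.726, 3.056, 0.001]
wrist_force: [0.8, 1.1, 0.9]
width: 1.0
```

Call:
jog_arm(
  plan=[
    {"claw":0,"x":-0.041,"y":-0.0415,"z":0,"turn":0},
    {"claw":0,"x":-0.041,"y":-0.0415,"z":0,"turn":0},
    {"claw":0,"x":-0.041,"y":-0.0415,"z":0,"turn":0},
    {"claw":0,"x":-0.041,"y":-0.0415,"z":0,"turn":0},
    {"claw":0,"x":-0.038,"y":-0.041,"z":0,"turn":0},
    {"claw":0.2,"x":0,"y":0,"z":0,"turn":-6.5},
    {"claw":0.2,"x":0,"y":0,"z":0,"turn":-6.2},
    {"claw":0.2,"x":0,"y":0,"z":0,"turn":0},
    {"claw":0.2,"x":0,"y":0,"z":0,"turn":0},
  ],
)

```text
time: 2.58
tool_pos: [0.5696, -0.227, 0.2812]
tcp_rot: [-0.386, -3.118, -0.0]
wrist_force: [1.4, -0.0, 0.3]
width: 0.801
```

```bash
cat > snap.py <<'E'
from h import *
import sys,pickle
n=sys.argv[1]
s=bot.read_state(); p=bot.camera_params("wrist"); im=bot.read_camera("wrist")
cv2.imwrite(f"pics/{n}.png",im[:,:,::-1]); pickle.dump((s,p),open(f"{n}.pkl","wb"))
r=R.from_rotvec(s["tcp_rot"]).as_matrix()
print(s["time"],s["tool_pos"],s["q"],"Yyaw",np.degrees(np.arctan2(r[1,1],r[0,1])),"z",r[:,2],s["width"],s["wrist_force"])
E
python3 snap.py w2
```

```text
2.575 [ 0.5696 -0.227   0.2812] [-0.4198  0.1213  1.6808 -0.      1.3397 -1.744 ] Yyaw 75.86698499978866 z [-0.0002  0.0001 -1.    ] 0.8006550545964439 [ 1.4203 -0.0442  0.2594]
```

View pics/w2.png

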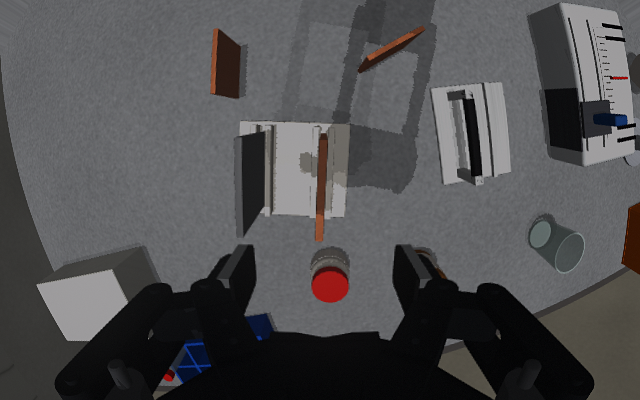

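The wrist view shows the copper panel's top edge running from (323,134) to (320,240), midway between the fingers. The grey panel is at (250,185), the stand at (472,132) and the lamp top right.

```bash
python3 - <<'E'
from h import *
import pickle
s,p=pickle.load(open("w2.pkl","rb")); im=cv2.imread("pics/w2.png")
hsv=cv2.cvtColor(im,cv2.COLOR_BGR2HSV); m=((hsv[...,0]<20)&(hsv[...,1]>90)).astype(np.uint8); 
k=np.zeros_like(m);k[122:246,305:340]=m[122:246,305:340]
for v in range(130,244,8):
    x=np.where(k[v])[0]; print(v,x.min() if len(x) else None,x.max() if len(x) else None,[int(q) for q in hsv[v,x,2]])
ys=np.where(k.any(1))[0];print(ys.min(),ys.max())
yaw=np.radians(-14.1);c=np.array([.57,-.2286]);ux=np.array([np.cos(yaw),np.sin(yaw)]);uy=np.array([-ux[1],ux[0]])
print(proj("wrist",[[*(c+a*ux*.05+b*uy*.004),.14] for a in(-1,1) for b in (-1,1)],p))
E
```

```text
130 None None []
138 320 326 [61, 53, 54, 53, 54, 53, 55]
146 319 327 [62, 87, 84, 85, 84, 84, 84, 79, 43]
154 319 326 [73, 84, 83, 82, 82, 83, 84, 81]
162 318 326 [83, 84, 83, 84, 85, 83, 85, 81, 82]
170 318 325 [75, 84, 85, 84, 85, 84, 85, 73]
178 318 325 [69, 84, 82, 82, 82, 83, 83, 74]
186 318 324 [79, 86, 84, 84, 83, 82, 81]
194 317 324 [81, 81, 81, 82, 81, 83, 85, 65]
202 317 324 [81, 82, 83, 84, 84, 85, 86, 71]
210 316 323 [47, 86, 90, 89, 91, 99, 82, 83]
218 316 323 [141, 148, 148, 147, 147, 147, 149, 112]
226 316 323 [148, 146, 144, 145, 145, 143, 146, 105]
234 315 322 [99, 152, 141, 139, 139, 139, 139, 138]
242 None None []
134 241
[[317.0496 140.1923]
 [325.8301 140.1732]
 [317.714  242.5093]
 [325.7924 242.5059]]
```

```bash
python3 - <<'E'
from h import *
import pickle
s,p=pickle.load(open("w2.pkl","rb"))
P=ray("wrist",[(323.5,134.5),(323,146),(318.7,234),(318.3,240.5)],.14,p); print(P)
d=P[2]-P[1]; print(np.degrees(np.arctan2(d[1],d[0])),np.linalg.norm(P[3]-P[0]),(P[0]+P[3])/2)
r=R.from_rotvec(s["tcp_rot"]).as_matrix(); print(((P[0]+P[3])/2-s["tool_pos"])@r)
E
```

```text
[[ 0.5169 -0.2133  0.14  ]
 [ 0.5271 -0.2164  0.14  ]
 [ 0.609  -0.2414  0.14  ]
 [ 0.6156 -0.2436  0.14  ]]
-17.026491714648262 0.10318746247203488 [ 0.5662 -0.2284  0.14  ]
[ 0.0029 -0.0022  0.1412]
```

Call:
jog_arm(
  plan=[
    {"claw":0.2,"x":0.003,"y":-0.002,"z":0.03,"turn":1.5},
    {"claw":0.2,"x":0,"y":0,"z":0.04,"turn":0},
    {"claw":0.2,"x":0,"y":0,"z":0.04,"turn":0},
    {"claw":0.2,"x":0,"y":0,"z":0.04,"turn":0},
    {"claw":0.2,"x":0,"y":0,"z":0.031,"turn":0},
    {"claw":0.7,"x":0,"y":0,"z":0,"turn":0},
    {"claw":1,"x":0,"y":0,"z":0,"turn":0},
    {"claw":1,"x":0,"y":0,"z":0,"turn":0},
    {"claw":1,"x":0,"y":0,"z":0,"turn":0},
    {"claw":1,"x":0,"y":0,"z":0,"turn":0},
  ],
  newtons=40,
)

```text
time: 3.88
tool_pos: [0.5679, -0.2291, 0.1026]
tcp_rot: [0.425, 3.109, -0.002]
wrist_force: [0.0, 0.1, 6.1]
width: 0.088
```

Call:
jog_arm(
  plan=[
    {"claw":1,"x":0,"y":0,"z":-0.02,"turn":0},
    {"claw":1,"x":0,"y":0,"z":-0.04,"turn":0},
    {"claw":1,"x":0,"y":0,"z":-0.04,"turn":0},
    {"claw":1,"x":0.01,"y":0.033,"z":-0.03,"turn":0},
    {"claw":1,"x":0.01,"y":0.04,"z":-0.01,"turn":0},
    {"claw":1,"x":0.015,"y":0.05,"z":0,"turn":0},
    {"claw":1,"x":0.015,"y":0.05,"z":0,"turn":0},
    {"claw":1,"x":0.01,"y":0.04,"z":0,"turn":0},
    {"claw":1,"x":0.005,"y":0.02,"z":0,"turn":-6.5},
    {"claw":1,"x":0,"y":0,"z":0,"turn":-6},
  ],
)

```text
time: 5.12
tool_pos: [0.5655, 0.0155, 0.2408]
tcp_rot: [-0.074, -3.14, -0.001]
wrist_force: [-0.2, -1.2, -2.6]
width: 0.088
```

Call:
jog_arm(
  plan=[
    {"claw":1,"x":0,"y":0,"z":0,"turn":0},
    {"claw":1,"x":0,"y":0,"z":0,"turn":0},
  ],
)

```text
time: 5.38
tool_pos: [0.5659, 0.0133, 0.2405]
tcp_rot: [-0.087, -3.14, 0.0]
wrist_force: [0.3, 0.1, -2.4]
width: 0.09
```

```bash
python3 snap.py w3; python3 - <<'E'
import cv2
from workcell import bot
cv2.imwrite("pics/side1.png",bot.read_camera("side")[:,:,::-1])
cv2.imwrite("pics/top1.png",bot.read_camera("top")[:,:,::-1])
E
```

```text
5.375 [0.5659 0.0133 0.2405] [-0.0205  0.0529  1.8294 -0.      1.2595 -1.5361] Yyaw 86.83752015092334 z [-0.0002 -0.     -1.    ] 0.08974604342624952 [ 0.2757  0.1353 -2.437 ]
```

View pics/w3.png

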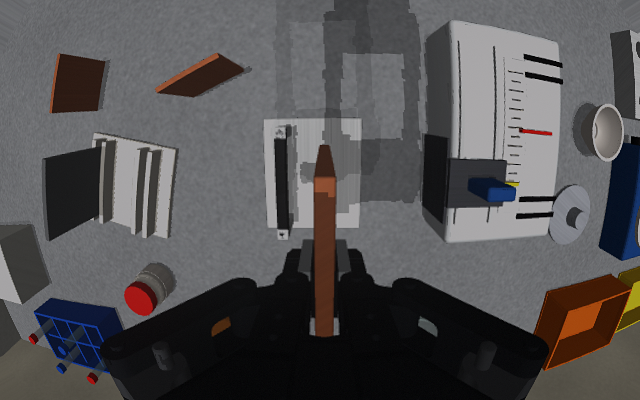

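The panel is held upright at (325,178–335). The stand's base spans (265..361, 119..229) and the black crossbar runs (281,130)–(283,232). The lamp's tab is at (490,188) and the mark at (535,132). I'll extract the edges numerically.

```bash
python3 - <<'E'
from h import *
import pickle
s,p=pickle.load(open("w3.pkl","rb")); im=cv2.imread("pics/w3.png"); g=cv2.cvtColor(im,cv2.COLOR_BGR2GRAY).astype(float)
r=R.from_rotvec(s["tcp_rot"]).as_matrix()
def fit(pts,z):
    P=ray("wrist",pts,z,p); v=cv2.fitLine(P[:,:2].astype(np.float32),cv2.DIST_HUBER,0,.001,.001).ravel()
    if v[0]<0: v[:2]*=-1
    t=(0.567-v[2])/v[0]; return round(np.degrees(np.arctan2(v[1],v[0])),2), "y@x=.567", round(float(v[3]+t*v[1]),4)
L=[];B1=[];B2=[];Rt=[]
for v in range(135,225,5):
    row=g[v]; d=np.diff(row)
    L.append((258+np.argmax(d[258:272])+.5,v)); B1.append((270+np.argmin(d[270:282])+.5,v)); B2.append((280+np.argmax(d[280:294])+.5,v)); Rt.append((352+np.argmin(d[352:368])+.5,v))
print("left",fit(L,.008)); print("bar outer",fit(B1,.068)); print("bar inner",fit(B2,.068)); print("right",fit(Rt,.008))
print(L[::4],B1[::4],B2[::4],Rt[::4])
T=[];Bm=[]
for u in list(range(270,276))+list(range(298,310,2))+list(range(336,355,3)):
    d=np.diff(g[:,u]); T.append((u,110+np.argmax(d[110:128])+.5)); Bm.append((u,222+np.argmin(d[222:236])+.5))
for n,l in(("near",T),("far",Bm)):
    P=ray("wrist",l,.008,p); v=cv2.fitLine(P[:,:2].astype(np.float32),cv2.DIST_HUBER,0,.001,.001).ravel(); print(n,np.degrees(np.arctan(v[0]/v[1])),v[2:],[x[1] for x in l])
# panel bottom & top ends
print(proj("wrist",s["tool_pos"]+np.array([[a*.05,b*.004,c] for a in(-1,1) for b in(-1,1) for c in(-.09,.04)]) ,p))
E
```

```text
left (np.float32(-3.09), 'y@x=.567', -0.0598)
bar outer (np.float32(-3.11), 'y@x=.567', -0.0369)
bar inner (np.float32(-2.75), 'y@x=.567', -0.0235)
right (np.float32(-2.75), 'y@x=.567', 0.0588)
[(np.float64(262.5), 135), (np.float64(263.5), 155), (np.float64(264.5), 175), (np.float64(265.5), 195), (np.float64(266.5), 215)] [(np.float64(280.5), 135), (np.float64(274.5), 155), (np.float64(274.5), 175), (np.float64(275.5), 195), (np.float64(276.5), 215)] [(np.float64(286.5), 135), (np.float64(287.5), 155), (np.float64(287.5), 175), (np.float64(288.5), 195), (np.float64(288.5), 215)] [(np.float64(360.5), 135), (np.float64(360.5), 155), (np.float64(360.5), 175), (np.float64(359.5), 195), (np.float64(359.5), 215)]
near 2.92506 [ 0.4944 -0.0081] [np.float64(118.5), np.float64(118.5), np.float64(118.5), np.float64(118.5), np.float64(118.5), np.float64(118.5), np.float64(117.5), np.float64(117.5), np.float64(117.5), np.float64(117.5), np.float64(117.5), np.float64(117.5), np.float64(117.5), np.float64(117.5), np.float64(117.5), np.float64(117.5), np.float64(117.5), np.float64(117.5), np.float64(117.5)]
far 3.0442538 [ 0.6332 -0.0118] [np.float64(227.5), np.float64(227.5), np.float64(227.5), np.float64(227.5), np.float64(227.5), np.float64(227.5), np.float64(227.5), np.float64(227.5), np.float64(227.5), np.float64(227.5), np.float64(227.5), np.float64(227.5), np.float64(223.5), np.float64(227.5), np.float64(227.5), np.float64(227.5), np.float64(227.5), np.float64(227.5), np.float64(227.5)]
[[313.6225 143.9898]
 [300.8807 175.1795]
 [324.3013 143.3776]
 [324.6751 173.8213]
 [321.3753 265.2595]
 [319.395  385.1692]
 [330.9313 264.7791]
 [336.1657 384.5179]]
```

Call:
jog_arm(
  plan=[
    {"claw":1,"x":0.002,"y":0,"z":0.02,"turn":0},
    {"claw":1,"x":0,"y":0,"z":0.035,"turn":0},
    {"claw":1,"x":0,"y":0,"z":0.035,"turn":0},
    {"claw":1,"x":0,"y":0,"z":0.025,"turn":0},
    {"claw":1,"x":0,"y":0,"z":0.015,"turn":0},
    {"claw":1,"x":0,"y":0,"z":0.006,"turn":0},
    {"claw":1,"x":0,"y":0,"z":0,"turn":0},
    {"claw":1,"x":0,"y":0,"z":0,"turn":0},
  ],
)

```text
time: 6.52
tool_pos: [0.5652, 0.0136, 0.1056]
tcp_rot: [0.083, 3.138, 0.0]
wrist_force: [0.3, 1.0, -2.8]
width: 0.088
```

```bash
python3 snap.py w4; python3 - <<'E'
import cv2
from workcell import bot
b=bot.read_camera("side")[:,:,::-1][165:305,270:430]; t=bot.read_camera("top")[:,:,::-1][170:260,300:400]
w=cv2.imread("pics/w4.png")[90:290,210:450]
f=lambda a,s:cv2.resize(a,None,fx=s,fy=s,interpolation=cv2.INTER_CUBIC)
import numpy as np
A=f(b,2.2);B=f(t,2.2);C=f(w,1.6);W=np.zeros((600,800,3),np.uint8)
W[:A.shape[0],:A.shape[1]]=A;W[310:310+B.shape[0],:B.shape[1]]=B;W[:C.shape[0],400:400+C.shape[1]]=C
cv2.imwrite("pics/m4.png",W)
E
```

```text
6.525 [0.5652 0.0136 0.1056] [-0.02    0.1685  1.9651 -0.      1.0056 -1.5377] Yyaw 86.95286703627932 z [ 0.0024 -0.0001 -1.    ] 0.08845656436294975 [ 0.2634  1.0418 -2.8218]
```

View pics/m4.png

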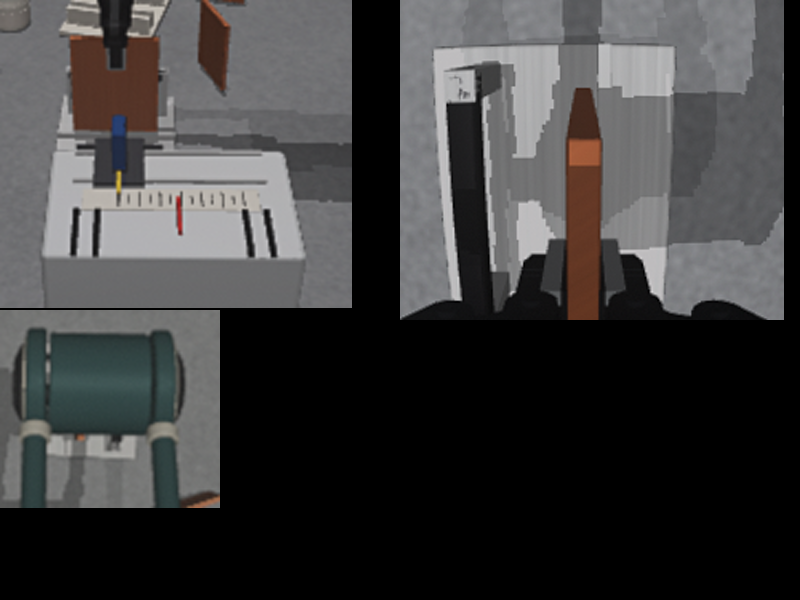

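The foot is above the base, about 4 mm clear of the lip line (crop x≈598) and well clear of the crossbar (445–490). It is square and centred in the side view. I'll lower it the last few mm, open gradually while tipping it towards −y, and let the −y finger ease it down.

Call:
jog_arm(
  plan=[
    {"claw":1,"x":0,"y":0,"z":0.003,"turn":0},
    {"claw":1,"x":0,"y":0,"z":0.002,"turn":0},
    {"claw":1,"x":0,"y":0,"z":0.001,"turn":0},
    {"claw":1,"x":0,"y":0,"z":0,"turn":0},
  ],
)

```text
time: 7.18
tool_pos: [0.5646, 0.0136, 0.1007]
tcp_rot: [0.083, 3.14, 0.0]
wrist_force: [-6.7, -0.4, 11.1]
width: 0.084
```

Call:
jog_arm(
  plan=[
    {"claw":0.89,"x":0,"y":-0.001,"z":0,"turn":0},
    {"claw":0.85,"x":0,"y":-0.003,"z":0,"turn":0},
    {"claw":0.82,"x":0,"y":-0.003,"z":0,"turn":0},
    {"claw":0.8,"x":0,"y":-0.003,"z":0,"turn":0},
    {"claw":0.8,"x":0,"y":-0.004,"z":0,"turn":0},
    {"claw":0.78,"x":0,"y":-0.004,"z":0,"turn":0},
  ],
)

```text
time: 7.92
tool_pos: [0.5631, -0.0047, 0.0981]
tcp_rot: [-0.084, -3.14, 0.0]
wrist_force: [0.3, -0.6, -0.6]
width: 0.222
```

```bash
python3 snap.py w5
```

```text
7.925 [ 0.5631 -0.0047  0.0981] [-0.0526  0.1746  1.9734 -0.0001  0.9937 -1.5701] Yyaw 86.94815405734494 z [-0.0002 -0.     -1.    ] 0.2219805695003794 [ 0.2878 -0.5564 -0.6319]
```

View pics/w5.png

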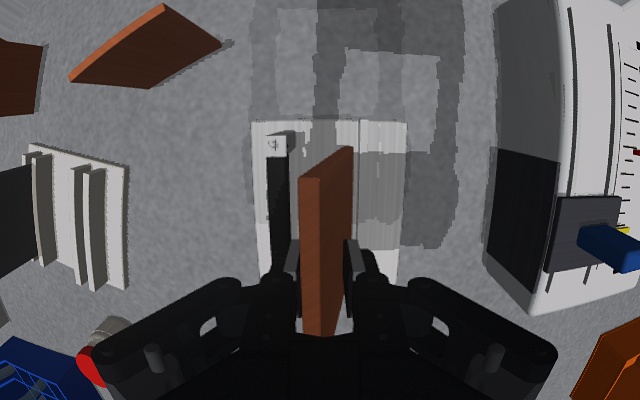

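The panel now leans on the −y finger with its foot at (350,148), just inside the lip line at x≈358. I'll keep lowering it.

Call:
jog_arm(
  plan=[
    {"claw":0.75,"x":0,"y":-0.005,"z":0,"turn":0},
    {"claw":0.7,"x":0,"y":-0.005,"z":0,"turn":0},
    {"claw":0.66,"x":0,"y":-0.005,"z":0,"turn":0},
    {"claw":0.62,"x":0,"y":-0.005,"z":0,"turn":0},
    {"claw":0.58,"x":0,"y":-0.005,"z":0,"turn":0},
    {"claw":0.55,"x":0,"y":-0.005,"z":0,"turn":0},
    {"claw":0.5,"x":0,"y":-0.005,"z":0,"turn":0},
    {"claw":0.5,"x":0,"y":-0.005,"z":0,"turn":0},
    {"claw":0.5,"x":0,"y":-0.003,"z":0,"turn":0},
    {"claw":0.5,"x":0,"y":0,"z":0,"turn":0},
  ],
)

```text
time: 9.22
tool_pos: [0.5609, -0.0475, 0.0983]
tcp_rot: [0.084, 3.14, 0.0]
wrist_force: [-0.4, 0.2, 0.7]
width: 0.499
```

```bash
python3 snap.py w6
```

```text
9.225 [ 0.5609 -0.0475  0.0983] [-0.1288  0.1739  1.974   0.0001  0.9937 -1.6461] Yyaw 86.93236329938 z [ 0.0001  0.0001 -1.    ] 0.4994901735730227 [-0.4481  0.2364  0.7041]
```

View pics/w6.png

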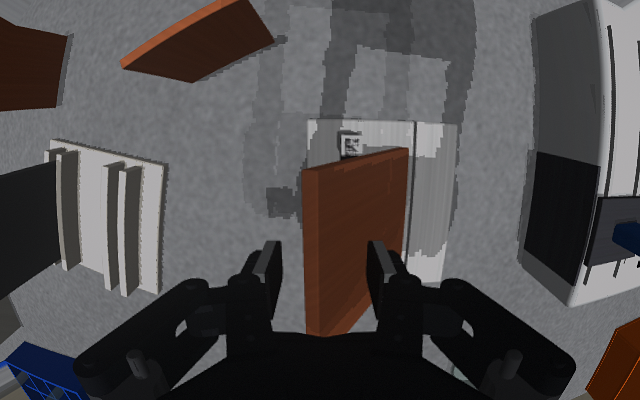

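The panel rests over the crossbar, with its foot along the lip line (408) and no finger touching it. I'll retreat straight up and go over the lamp.

Call:
jog_arm(
  plan=[
    {"claw":0.5,"x":0,"y":0,"z":-0.015,"turn":0},
    {"claw":0.5,"x":0,"y":0,"z":-0.03,"turn":0},
    {"claw":0.5,"x":0,"y":0,"z":-0.05,"turn":0},
    {"claw":0.5,"x":0,"y":0,"z":-0.055,"turn":0},
    {"claw":0.5,"x":0.007,"y":0.035,"z":0,"turn":0},
    {"claw":0.5,"x":0,"y":0.05,"z":0,"turn":0},
    {"claw":0.5,"x":0,"y":0.05,"z":0,"turn":0},
    {"claw":0.5,"x":0,"y":0.05,"z":0,"turn":0},
    {"claw":0.5,"x":0,"y":0.035,"z":0,"turn":0},
    {"claw":0.5,"x":0,"y":0,"z":0,"turn":9},
  ],
)

```text
time: 10.52
tool_pos: [0.5656, 0.1758, 0.2496]
tcp_rot: [0.33, 3.123, 0.002]
wrist_force: [-0.6, -1.2, 0.4]
width: 0.497
```

Call:
jog_arm(
  plan=[
    {"claw":0.5,"x":0,"y":0,"z":0,"turn":10},
    {"claw":0.5,"x":0,"y":0,"z":0,"turn":10},
    {"claw":0.5,"x":0,"y":0,"z":0,"turn":10},
    {"claw":0.5,"x":0,"y":0,"z":0,"turn":10},
    {"claw":0.5,"x":0,"y":0,"z":0,"turn":10},
    {"claw":0.5,"x":0,"y":0,"z":0,"turn":10},
    {"claw":0.5,"x":0,"y":0,"z":0,"turn":10},
    {"claw":0.5,"x":0,"y":0,"z":0,"turn":9.7},
    {"claw":0.5,"x":0,"y":0,"z":0,"turn":0},
    {"claw":0.5,"x":0,"y":0,"z":0,"turn":0},
  ],
)

```text
time: 11.78
tool_pos: [0.5657, 0.1729, 0.249]
tcp_rot: [2.252, 2.19, 0.001]
wrist_force: [0.3, 0.7, -0.7]
width: 0.499
```

```bash
python3 snap.py w7;python3 - <<'E'
import cv2,numpy as np
from workcell import bot
w=cv2.imread("pics/w7.png"); s=bot.read_camera("side")[:,:,::-1]; cv2.imwrite("pics/side7.png",s)
W=np.zeros((600,800,3),np.uint8); W[:400,:640]=w
W[400:600,:]=cv2.resize(s[165:265,230:430],(400,200),interpolation=cv2.INTER_CUBIC).repeat(1,0) if 0 else 0
W[400:600,:400]=cv2.resize(s[165:265,230:430],(400,200),interpolation=cv2.INTER_CUBIC)
cv2.imwrite("pics/m7.png",W)
E
```

```text
11.775 [0.5657 0.1729 0.249 ] [0.2545 0.0959 1.7678 0.     1.2772 0.282 ] Yyaw -1.5784048717770167 z [ 0.0007  0.0002 -1.    ] 0.4991036913239802 [ 0.2651  0.6948 -0.7074]
```

View pics/m7.png

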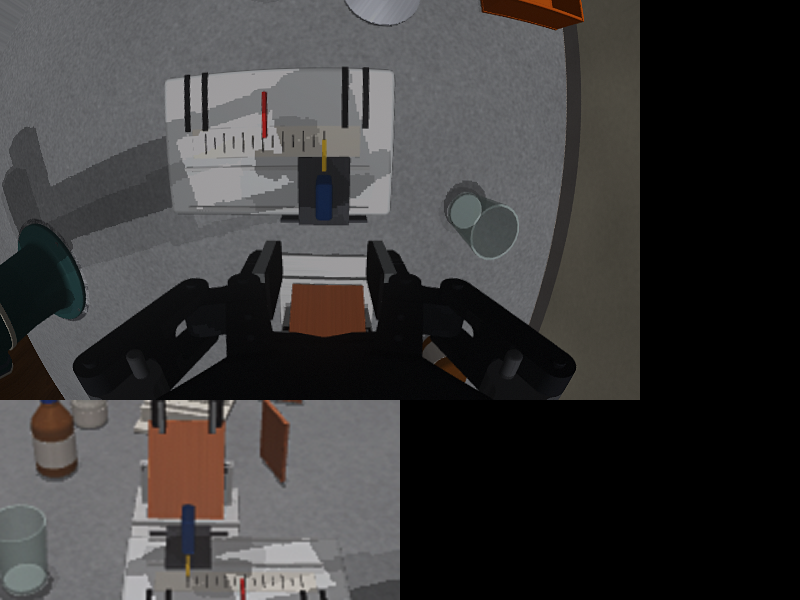

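The panel stays leaned squarely on the stand, its foot parallel to the base edge in the wrist and side views. The blue tab is at (323,197), the yellow pointer at (324,140–170) and the red mark at (264,92–137). I'll compute their positions now.

```bash
cat > meas.py <<'E'
from h import *
import sys,pickle
def run(n):
    s,p=pickle.load(open(f"{n}.pkl","rb")); im=cv2.imread(f"pics/{n}.png"); h=cv2.cvtColor(im,cv2.COLOR_BGR2HSV)
    H,S,V=[h[...,i].astype(int) for i in range(3)]
    lam=np.zeros(H.shape,bool); lam[60:335,150:420]=1
    def big(m):
        _,l,st,c=cv2.connectedComponentsWithStats((m&lam).astype(np.uint8)); i=1+np.argmax(st[1:,4]); return np.argwhere(l==i)[:,::-1].astype(float),st[i]
    out={}
    r=R.from_rotvec(s["tcp_rot"]).as_matrix()
    red,st=big(((H<6)|(H>174))&(S>150)&(V>60)); print("red",st)
    yel,sy=big((H>18)&(H<34)&(S>150)); print("yel",sy)
    blu,sb=big((H>100)&(H<125)&(S>120)); print("blue",sb)
    # pointer along its length / mark along length as world lines
    for nm,q,z in(("mark",red,.098),("ptr",yel,.1)):
        P=ray("wrist",q,z,p); vx,vy,x0,y0=cv2.fitLine(P[:,:2].astype(np.float32),cv2.DIST_HUBER,0,.001,.001).ravel()
        out[nm]=(P[:,0].mean(),P[:,1].mean(),P[:,1].min(),P[:,1].max(),np.degrees(np.arctan(vx/vy))); print(nm,np.round(out[nm],4))
    for v in range(int(sb[1]),int(sb[1]+sb[3]),4):
        u=blu[blu[:,1]==v][:,0]; print(v,u.min(),u.max(),end=" | ")
    print(); return s,p,out
if __name__=="__main__":
    s,p,o=run(sys.argv[1])
    m,q=o["mark"],o["ptr"]; yaw=-np.radians((m[4]))
    # x-difference along lamp x at same lamp y
    print("travel to go for yaw -1.7:",[(q[0]-m[0])+np.tan(y)*(q[1]-m[1])*-1 for y in (np.radians(-1.7),)])
E
python3 meas.py w7; python3 - <<'E'
from h import *
import pickle
s,p=pickle.load(open("w7.pkl","rb"))
y=np.radians(-1.7);ux=np.array([np.cos(y),np.sin(y)]);uy=np.array([-ux[1],ux[0]])
for c in ([.5655,.1721],):
    print(proj("wrist",[[*(np.array(c)+a*ux*.007+b*uy*.016),z] for z in(.146,.1) for a in(-1,1) for b in (-1,1)],p))
E
```

```text
red [262  92   5  46 180]
yel [322 140   4  32 126]
blue [316 175  16  45 694]
mark [0.5102 0.2496 0.2269 0.2702 2.1472]
ptr [0.5655 0.2074 0.1923 0.2219 3.3468]
175 319.0 329.0 | 179 317.0 330.0 | 183 316.0 330.0 | 187 316.0 331.0 | 191 316.0 331.0 | 195 316.0 331.0 | 199 316.0 331.0 | 203 316.0 331.0 | 207 316.0 331.0 | 211 316.0 331.0 | 215 316.0 331.0 | 219 318.0 329.0 | 
travel to go for yaw -1.7: [np.float64(0.05408997251452103)]
[[316.2575 222.9016]
 [316.0563 185.5127]
 [332.9667 222.919 ]
 [333.3405 185.5372]
 [317.3179 207.4724]
 [317.1975 175.2901]
 [331.6054 207.4895]
 [331.8606 175.3119]]
```

Call:
jog_arm(
  plan=[
    {"claw":0.5,"x":0.001,"y":-0.001,"z":0.03,"turn":0},
    {"claw":0.5,"x":0,"y":0,"z":0.04,"turn":0},
    {"claw":0.5,"x":0,"y":0,"z":0.04,"turn":0},
    {"claw":0.5,"x":0,"y":0,"z":0.025,"turn":0},
    {"claw":0.5,"x":0,"y":0,"z":0.005,"turn":0},
    {"claw":0.5,"x":0,"y":0,"z":0,"turn":0},
    {"claw":1,"x":0,"y":0,"z":0,"turn":0},
    {"claw":1,"x":0,"y":0,"z":0,"turn":0},
    {"claw":1,"x":0,"y":0,"z":0,"turn":0},
    {"claw":1,"x":0,"y":0,"z":0,"turn":0},
  ],
  newtons=70,
)

```text
time: 13.12
tool_pos: [0.5654, 0.1741, 0.1102]
tcp_rot: [2.254, 2.187, 0.003]
wrist_force: [-1.6, -0.8, 6.4]
width: 0.158
```

Call:
jog_arm(
  plan=[
    {"claw":1,"x":0,"y":-0.005,"z":0,"turn":0},
    {"claw":1,"x":0,"y":-0.008,"z":0,"turn":0},
    {"claw":1,"x":0,"y":-0.008,"z":0,"turn":0},
    {"claw":1,"x":0,"y":-0.008,"z":0,"turn":0},
    {"claw":1,"x":0,"y":-0.008,"z":0,"turn":0},
    {"claw":1,"x":0,"y":-0.008,"z":0,"turn":0},
    {"claw":1,"x":0,"y":-0.005,"z":0,"turn":0},
    {"claw":1,"x":0,"y":0,"z":0,"turn":0},
    {"claw":1,"x":0,"y":0,"z":0,"turn":0},
  ],
)

```text
time: 14.25
tool_pos: [0.518, 0.1756, 0.1102]
tcp_rot: [2.252, 2.184, 0.01]
wrist_force: [8.4, -1.2, 1.2]
width: 0.159
```

```bash
python3 snap.py w8; python3 meas.py w8; python3 - <<'E'
import cv2,numpy as np
from workcell import bot
w=cv2.imread("pics/w8.png")[20:220,190:450]; s=bot.read_camera("side")[:,:,::-1]; cv2.imwrite("pics/side8.png",s)
W=np.zeros((600,800,3),np.uint8); W[:600,:780]=cv2.resize(w,None,fx=3,fy=3,interpolation=cv2.INTER_CUBIC)
cv2.imwrite("pics/m8.png",W)
E
```

```text
14.25 [0.518  0.1756 0.1102] [ 0.282   0.1266  2.0038 -0.0013  1.0036  0.313 ] Yyaw -1.7397408840171822 z [ 0.0075  0.0011 -1.    ] 0.15863941610116775 [ 8.4145 -1.2043  1.224 ]
red [301  67   8  88 663]
yel [319 161   9  58 460]
blue [ 307  225   36   99 3122]
mark [0.5098 0.2486 0.227  0.2708 1.4235]
ptr [0.518  0.2089 0.1937 0.2235 1.6965]
225 316.0 330.0 | 229 311.0 336.0 | 233 311.0 337.0 | 237 310.0 337.0 | 241 309.0 338.0 | 245 309.0 339.0 | 249 308.0 340.0 | 253 308.0 340.0 | 257 308.0 341.0 | 261 307.0 341.0 | 265 307.0 342.0 | 269 307.0 341.0 | 273 307.0 341.0 | 277 308.0 340.0 | 281 308.0 340.0 | 285 308.0 340.0 | 289 308.0 340.0 | 293 308.0 340.0 | 297 308.0 340.0 | 301 308.0 339.0 | 305 309.0 339.0 | 309 308.0 339.0 | 313 309.0 339.0 | 317 309.0 340.0 | 321 311.0 337.0 | 
travel to go for yaw -1.7: [np.float64(0.006985327502223491)]
```

View pics/m8.png

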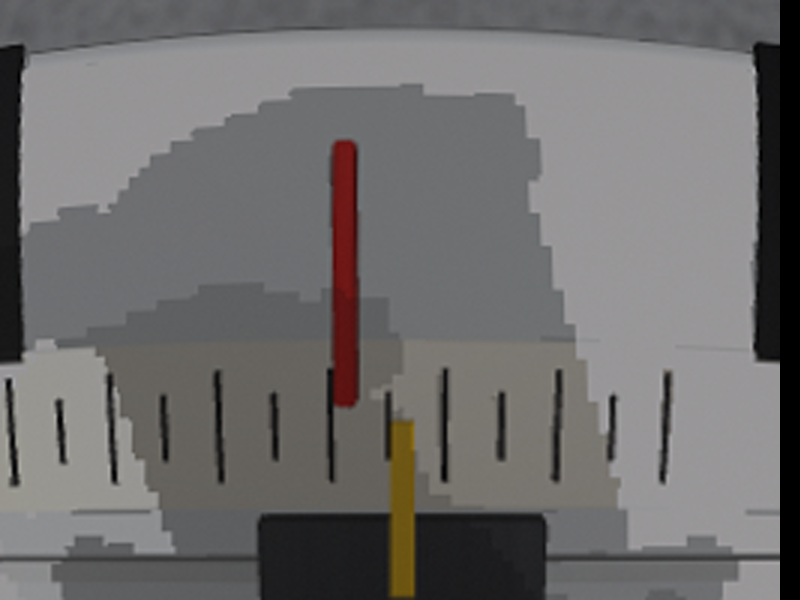

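The pointer is at crop x=402 and the mark at x=344.5, so there are about 19 px, or about 9.3 mm, to go. My script's sign for the yaw term was wrong; corrected it gives 9.4 mm.

Call:
jog_arm(
  plan=[
    {"claw":1,"x":0,"y":-0.004,"z":0,"turn":0},
    {"claw":1,"x":0,"y":-0.004,"z":0,"turn":0},
    {"claw":1,"x":0,"y":-0.0015,"z":0,"turn":0},
    {"claw":1,"x":0,"y":0,"z":0,"turn":0},
    {"claw":1,"x":0,"y":0,"z":0,"turn":0},
    {"claw":1,"x":0,"y":0,"z":0,"turn":0},
  ],
)

```text
time: 15.1
tool_pos: [0.5089, 0.1759, 0.1102]
tcp_rot: [2.252, 2.184, 0.01]
wrist_force: [9.5, -0.1, 0.9]
width: 0.155
```

```bash
sed -i 's/\*-1 for y in/*1 for y in/' meas.py; python3 snap.py w9; python3 meas.py w9 | grep -v '|'; python3 - <<'E'
from h import *
import pickle
s,p=pickle.load(open("w9.pkl","rb")); im=cv2.imread("pics/w9.png"); h=cv2.cvtColor(im,cv2.COLOR_BGR2HSV)
for v in (130,140,146,150,154,158,164,170,180):
    r=h[v,280:360]; red=np.where(((r[:,0]<6)|(r[:,0]>174))&(r[:,1]>150))[0]+280; y=np.where((r[:,0]>18)&(r[:,0]<34)&(r[:,1]>150))[0]+280
    print(v,red[[0,-1]] if len(red) else '',y[[0,-1]] if len(y) else '')
E
```

```text
15.1 [0.5089 0.1759 0.1102] [ 0.2873  0.1107  2.0218 -0.0014  1.001   0.3185] Yyaw -1.7445301931127868 z [ 0.0082  0.0012 -1.    ] 0.15478884680101973 [ 9.4788 -0.1499  0.931 ]
red [320  67   7  88 614]
yel [320 161   8  58 444]
blue [ 307  225   36  100 3117]
mark [0.5099 0.2488 0.227  0.2708 1.7828]
ptr [0.5089 0.2087 0.194  0.2238 2.3878]
travel to go for yaw -1.7: [np.float64(0.00025755281289545546)]
130 [320 326] 
140 [320 326] 
146 [320 326] 
150 [320 326] 
154 [320 325] 
158  
164  [321 327]
170  [320 327]
180  [321 327]
```

It's about 0.3–0.5 mm short. I'll trim that and take a last check.

Call:
jog_arm(
  plan=[
    {"claw":1,"x":0,"y":-0.0004,"z":0,"turn":0},
    {"claw":1,"x":0,"y":0,"z":0,"turn":0},
    {"claw":1,"x":0,"y":0,"z":0,"turn":0},
    {"claw":1,"x":0,"y":0,"z":0,"turn":0},
  ],
)

```text
time: 15.65
tool_pos: [0.5086, 0.1759, 0.1103]
tcp_rot: [2.251, 2.184, 0.011]
wrist_force: [8.5, -1.2, 0.7]
width: 0.156
```

```bash
python3 snap.py w10; python3 meas.py w10 | grep -v '|'; python3 - <<'E'
import cv2,numpy as np
from workcell import bot
s=bot.read_camera("side")[:,:,::-1]; w=cv2.imread("pics/w10.png")
W=np.zeros((600,800,3),np.uint8)
W[:400,:640]=w; W[400:,:360]=cv2.resize(s[110:310,240:420][:100],(360,200),interpolation=cv2.INTER_CUBIC)
W[400:,380:740]=cv2.resize(s[210:310,240:420],(360,200),interpolation=cv2.INTER_CUBIC)
cv2.imwrite("pics/m10.png",W)
E
```

```text
15.65 [0.5086 0.1759 0.1103] [ 0.2875  0.11    2.0225 -0.0015  1.0007  0.3187] Yyaw -1.7435733261997735 z [ 0.0084  0.0012 -1.    ] 0.15605269098845354 [ 8.5367 -1.2093  0.744 ]
red [320  67   8  88 698]
yel [320 160   8  59 443]
blue [ 307  225   36  100 3126]
mark [0.5098 0.2488 0.227  0.2708 1.6383]
ptr [0.5086 0.2087 0.194  0.2242 2.1934]
travel to go for yaw -1.7: [np.float64(1.7181174152910853e-05)]
```

View pics/m10.png

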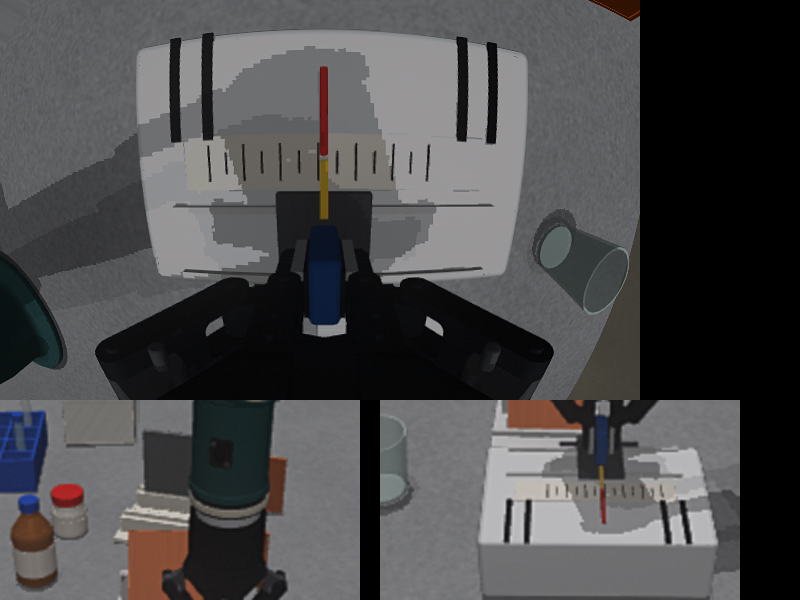

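The yellow pointer (324) and red mark (324) are in line in both views. The panel still leans, and the grey panel, beaker and bottles look untouched. I'll hand the job in while holding the tab.

```bash
python3 -c "
from workcell import bot
print(bot.finish_job())"
```

```text
the job is handed in; nothing more can be done
None
```

The copper panel is leaning on the stand and released, and the shutter is pulled to the red mark. I handed the job in at about 15.7 s, still holding the blue tab.

- **Panel:** I lifted it from the rack and set its foot on the base just inside the lip. I then let go and eased it back until it rested on the crossbar. In the wrist and side pictures after the gripper moved away, it lies square on the stand.
- **Shutter:** I gripped the tab at 70 N and pulled it about 57 mm. The last check puts the yellow pointer within about 0.1 mm of the mark by pixel measurement. The camera calibration is only good to about 2 mm, but pointer and mark were measured in the same picture.
- **Checks that disagreed:**
  - The first distance-to-go figures carried a sign error in a script. I caught it and corrected it before the final pull.
  - The top and wrist cameras gave panel angles about 3° apart (−14° and −17°), so I gripped at about −16°.
- **Bystanders:** the grey panel, beaker, brown bottle and jar look undisturbed in the last pictures. The mortar and rotor cap were outside the last crops, but the arm only passed well above that area at the start.
- **Not seen at the end:** the arm partly hid the panel in the last side view, so I last saw it in full just before gripping the tab.

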